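Unhook a power module past the sprung keeper and seat it in its cradle

ROBOT

A 7-joint arm with a two-finger parallel gripper is mounted at the origin on the work surface. World frame = base frame: x ahead of the robot, y to its left, z up, the work surface at z = 0. Lengths are in m, angles in rad, forces in N, time in s.
With the tool pointing down it reaches from about 0.425 to 0.875 m from the base axis. Payload 4.7 kg.
Tool frame: the origin (TCP) lies on the centre line of the jaws, within the pads' length; the fingertips stand manip.tcp_to_tips ahead of it and the grasp point (between the pads) lies 8 mm behind it (manip.tcp_to_tips is the distance from the TCP to the fingertips, in m); z points along the fingers, y is the line along which they close (so a half turn about z gives the same grasp; the last joint's range is limited). The gripper opens to 87 mm and grips with 3 to 60 N. Pads are 19 mm wide; open, the fingers measure 117 mm over their backs; the gripper's body (75 mm by 190 mm) begins 51 mm behind the grasp point.
Start: joints at [-1.151, 0.321, -0.07, 1.45, 0.023, 1.371, -0.057], TCP at [0.257, 0.597, 0.234] pointing down, gripper open.
Joint ranges: [-2.86, 2.86], [-0.3, 2.09], [-1.38, 1.24], [0.06, 2.45], [-1.56, 4.7], [0.09, 2.05], [-2.69, 2.69]. Speed limits (rad/s): [2.57, 2.57, 3.14, 3.14, 3.14, 3.14, 3.14].

INTERFACE

Orientations are given as a rotation vector (axis times angle).
In Python, from station import manip, eyes gives the robot as it stands.
- The arm moves only by the shell command python3 -m handwheel 'ROWS' [FORCE]. ROWS is text: rows parted by semicolons, each of 5 numbers parted by spaces: the opening in per cent of the stroke, from 0 (shut) to 100 (fully open), then the shift along the tool's x, y, z in cm, then the turn about the tool's z in degrees. A call has exactly 5 rows; each row is the pose to reach, as a shift and turn from the pose commanded when the call began, along the tool's axes at that moment; what a row does not reach only later rows make up. A row lasts 1/8 s, in which the tool goes at most 62.5 mm and 10.7 degrees, less where a joint would pass 70% of its speed; a pose out of reach is approached as far as the arm can. A call with a gripper value outside its range is refused whole. The fingers move at their own pace and stop on an object; FORCE is the grip in N (left out, the last holds). Time passes only in rows, so rows that repeat a pose let the fingers close, or fill a call up. It gives the time, the measured TCP pose, the force, the opening and the grip force at its end, in the units of the state.
- manip.observe(): the state, without advancing time (a new reading comes with each control period).
- eyes.get_image(name): name is "scene" or "top" or "wrist"; returns the picture (400x640x3 uint8, blue, green, red); there is no depth.
- eyes.camera_params(name): a dict with "fx", "fy", "cx", "cy" (pixels), "rvec" (rotation vector, rad) and "tvec" (3), from world to camera coordinates, as OpenCV has them; the wrist camera has in their place "T_tool_cam" (4x4, takes a point from camera to tool coordinates, whose origin is the TCP and whose axes are the flange's). Camera axes: x right, y down, z forward; pixel columns grow to the right and rows downward; lengths in m; the calibration is good to about 2 mm. A picture is of the moment at which its call begins: read the wrist's pose just before it. camera_params takes no time and is no camera call.
- manip.sign_off(): hands the job in; it is judged then, once.
The state is a dict: "time": time; "joint_positions": joint angles; "joint_velocities": joint speeds; "tau": joint torques, N m; "tcp_pos": TCP position; "orientation": TCP orientation; "force": force on the tool from outside, world axes, zero at the start; "moment": the same for the moment, N m; "opening": finger opening in m; "finger_force": force on a finger pad.
Only numpy, scipy, OpenCV 4.12 (cv2) and the standard library are available. Lean on these libraries where they do the work, as an engineer would, in place of code of your own. Each camera call takes 0.05 s, during which the arm holds its last target. There are 200 camera calls.

TASK

The power module hangs by its bail from the safety hook of the bench stand. Hold it by the bail, press the hook's sprung keeper open with the bail itself (gently, and keep the gripper off the hook), lift the module up out of the hook, then stand it upright in the shallow grey cradle, flat on its floor, without dropping it, and let go. Leave the other things on the bench where they are.

Things in the scene. Friction and masses are not known exactly. Their poses are not given: they have to be found in the camera images.
- hook: Steel safety hook on a fixed bench stand. Origin on the table under the throat; z up; mouth looks along its -x; post 30 mm square, 225 mm tall at x +105 mm. The hook lies within 13 mm either side of its xz plane, top z 225 mm, lowest at the front z 158 mm. Delicate: more than 15 N between module and hook damages it.
- seat (a point): Top of the hook's level seat, hook frame x +11, z 185 mm: the middle of where the bar hangs (bar's centre within 3 mm of it along x). The seat runs on level to the nose.
- guard (a point): Underside of the overhead guard above the seat, hook frame x +11, z 203 mm; guard's top 215 mm. It blocks a straight lift where the bar hangs (6 mm of play). Its tip is part of a one-piece front jaw (tip, keeper, nose) clamped anywhere in a 36 mm range, not measured: the tip ends between hook x -37 and -1 mm.
- mouth (a point): Nominal middle of the mouth on the seat's level, hook frame x -25, z 185 mm; the true one is up to 18 mm off along x, with the jaw. The nose, a rigid stop 10 mm high ending the seat, stands 13 mm beyond (-x of) the guard's tip, so a bar pressed to the nose, or up to 2.5 mm short of it, can rise past the guard; 35 to 55 mm of rise clears the hook, then out along -x.
- keeper (a joint): Angle of the sprung keeper, a steel U-strap closing the mouth below the guard's tip: 0 shut and upright, up to 0.9 rad pressed outward (hook -x). Hinge 20 mm below the seat's top under the guard's tip, 46 mm long. A bar on the seat meets it with about 1 N, about 2 N at the nose (0.55 rad). It springs shut by itself.
- module: Power module, 0.25 to 0.5 kg: aluminium box 50 (x) by 150 (y) by 45 mm (z) with a rigid steel bail. Origin: centre of the underside, z up, y along the bail bar. Bail legs 14 by 4 mm at y +-77 mm, 158 mm over all; clear window under the bar 95 mm high. It hangs with its axes along the hook's, centred on it within 4 mm.
- bail (a point): Centre of the straight bail bar: 10 mm thick (x), 12 mm high, 158 mm long, underside 140, centre 146, top 152 mm above the module's underside. Free to grasp to either side of the hook.
- cradle: Fixed shallow open tray of grey plastic, outside 72 mm (x) by 174 mm (y) by 24 mm high, walls and floor 5 mm: inside 62 mm by 164 mm. Origin: centre of the underside, z up. The module stands in it lengthwise, its y along the cradle's y, either way round.
- cradle_in (a point): Centre of the cradle's inner floor, 5 mm above the table; axes as the cradle's.
- screwdriver: Bystander: screwdriver lying between the stations.
- jar: Bystander: small jar, 42 mm wide, 55 mm high.
- meter: Bystander: black multimeter 80 by 150 by 35 mm, lying.
- wrench: Bystander: wrench lying on the bench.
- mug: Bystander: white mug 90 mm high.
- spool: Bystander: spool 60 mm wide, 40 mm high.
- partsbin: Bystander: open parts bin 100 by 140 by 50 mm.
Things that resemble listed ones, but are neither listed nor needed, are in the scene too. There is more than one size of the module; the job needs the largest.

How it is judged:
On the way, in this order (a step that is already met when the one before it is completed fails the run):
1. the bail presses the keeper open (value of joint keeper above 0.35 rad and contact force between hook and module above 0.5 N), for 0.1 s.
2. the module is lifted off the hook and the keeper has sprung shut (horizontal distance between bail and seat above 0.085 m and value of joint keeper below 0.1 rad and contact force between hook and module below 0.5 N), for 0.1 s.
At the end, for the whole second after the job is handed in: The module stands upright (within 3 degrees) and at rest in the cradle, its underside on the cradle's floor (within 4 mm), centred within 12 mm and lengthwise; the hook's keeper is shut (z of module in the frame of cradle_in between -0.004 and 0.004 m and horizontal distance between module and cradle_in below 0.012 m and angle between module's own z axis and vertical below 0.05 rad and angle between the y axis of module and the y axis of cradle, either way round below 0.15 rad and linear speed of module below 0.02 m/s and value of joint keeper below 0.1 rad); the robot touches nothing.
It fails at once if the module pushes on the hook with more than 15 N (contact force between hook and module above 15 N).
It fails at once if the fingers press on the hook with more than 5 N (contact force between the fingers and hook above 5 N).
It fails at once if the rest of the gripper or arm presses on the hook with more than 5 N (contact force between the arm and hook above 5 N).
It fails at once if the module is dropped or slammed (more than 50 N) into the cradle (contact force between module and cradle above 50 N).
It fails at once if a bystander is moved by more than 30 mm (distance of any of screwdriver, jar, meter, wrench, mug, spool, partsbin from where it was at the start of the episode above 0.03 m).
It also fails if it takes over 58 s, if anything falls off the work surface, if the arm or the gripper's body presses on something with over 40 N, if the wrist force passes 120 N, or if a joint passes its speed limit or range.

## Working session

There is one attempt and no reset: what is moved stays moved. The work goes in short steps, Python scripts to look and compute and a shell command to move; the robot and the scene stay as the last step left them, time stands still between calls to the robot, and variables do not carry over. Pictures are saved under pics/ and viewed, at most 10 in all, crops included, and the job is handed in when it is done.

```bash
ls; mkdir -p pics
cat > h.py <<'E'
import numpy as np, cv2
from station import manip, eyes
from scipy.spatial.transform import Rotation as R
def ray(name,px,st=None):
    p=eyes.camera_params(name)
    d=np.array([(px[0]-p['cx'])/p['fx'],(px[1]-p['cy'])/p['fy'],1.])
    if name=='wrist':
        T=np.array(p['T_tool_cam']); Rt=R.from_rotvec(st['orientation']).as_matrix()
        o=Rt@T[:3,3]+st['tcp_pos']; return o,Rt@T[:3,:3]@d
    Rm=R.from_rotvec(p['rvec']).as_matrix()
    return -Rm.T@np.array(p['tvec']),Rm.T@d
def onz(name,px,z,st=None):
    o,d=ray(name,px,st); return o+d*(z-o[2])/d[2]
def two(a,b):
    (o1,d1),(o2,d2)=a,b
    s=np.linalg.lstsq(np.c_[d1,-d2],o2-o1,rcond=None)[0]
    p,q=o1+s[0]*d1,o2+s[1]*d2
    return (p+q)/2,np.linalg.norm(p-q)
E
python3 - <<'E'
from h import *
s=manip.observe(); print(s, manip.tcp_to_tips)
for n in ('scene','top'):
    cv2.imwrite(f'pics/{n}0.png',eyes.get_image(n)); print(n,eyes.camera_params(n), ray(n,(320,200)))
print(eyes.camera_params('wrist'))
E
```

```text
pics
{'time': 0.0, 'joint_positions': array([-1.15088428,  0.32184217, -0.07007473,  1.45165428,  0.02259187,
        1.37078215, -0.05689274]), 'joint_velocities': array([-0.00074479, -0.00094225,  0.00106971,  0.0007787 ,  0.00120919,
        0.00067732,  0.0008858 ]), 'tau': array([-5.08877019e-04, -4.91285527e+01, -4.04332392e-01, -3.12533212e+01,
       -6.39488082e-02,  4.37767943e-02,  1.79904182e-04]), 'tcp_pos': array([0.25643988, 0.59671077, 0.23245936]), 'orientation': array([-6.32983378e-01, -3.07686355e+00,  2.94729668e-03]), 'force': array([-0.98627519,  0.17260824, -0.60635708]), 'moment': array([ 0.04182131, -0.01551029,  0.0251658 ]), 'finger_force': 0.0, 'opening': 0.08723563376211367} 0.011
scene {'fx': 382.5645359406055, 'fy': 382.5645359406055, 'cx': 320.15782615942436, 'cy': 205.12345046955545, 'rvec': array([ 0.74364547,  2.48231548, -1.29729276]), 'tvec': array([ 0.42575659, -0.06428173,  1.36145738])} (array([0.96839682, 0.74458302, 0.73943948]), array([-0.43704659, -0.70027433, -0.56461108]))
top {'fx': 379.8223802935375, 'fy': 379.8223802935375, 'cx': 321.50106401171666, 'cy': 205.6578083277109, 'rvec': array([ 2.16156462, -2.02889596,  0.2294182 ]), 'tvec': array([-0.00459087,  0.55449452,  1.09326451])} (array([0.29272969, 0.01070494, 1.19033914]), array([ 0.23980516,  0.02196333, -0.97069491]))
{'fx': 306.68540757225253, 'fy': 306.68540757225253, 'cx': 321.35752887494965, 'cy': 201.63098376367833, 'T_tool_cam': array([[ 3.78827854e-04, -9.66809541e-01, -2.55497882e-01,
         6.97948359e-02],
       [ 9.99999928e-01,  3.70991179e-04,  7.88656864e-05,
         5.64950726e-04],
       [ 1.85393624e-05, -2.55497894e-01,  9.66809612e-01,
        -1.50740769e-01],
       [ 0.00000000e+00,  0.00000000e+00,  0.00000000e+00,
         1.00000000e+00]])}
```

View pics/scene0.png

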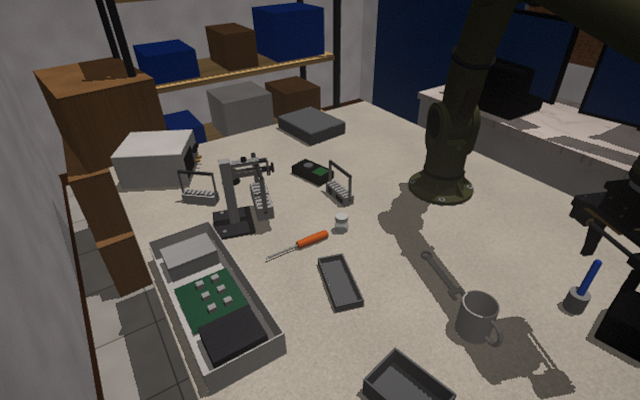

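View pics/top0.png

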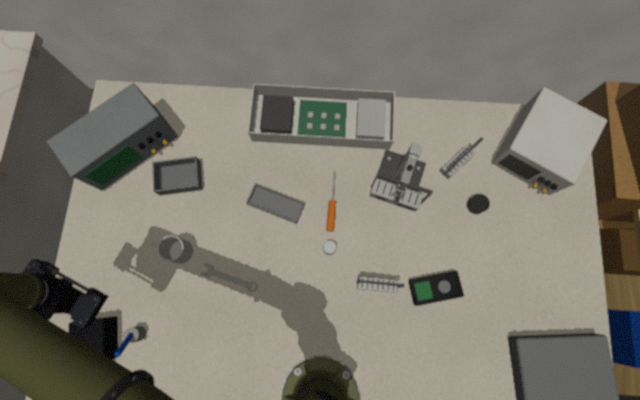

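The scene picture shows the hook stand with the module at about (240,195), the shallow cradle at (340,283) and the deeper parts bin at (405,380). In the top picture the stand and module are at (402,180), the cradle is at (276,203), and the screwdriver and jar lie between them at (332,210) and (330,247). I'll make enlarged crops and measure the cradle by colour mask.

Run:
```python
from h import *
t=cv2.imread('pics/top0.png'); s=cv2.imread('pics/scene0.png')
a=cv2.resize(t[130:230,350:450],None,fx=5,fy=5,interpolation=cv2.INTER_CUBIC)
b=cv2.resize(s[140:250,200:290],None,fx=5,fy=5,interpolation=cv2.INTER_CUBIC)[:500,:300+100]
b=cv2.resize(s[145:245,205:265],None,fx=5,fy=5,interpolation=cv2.INTER_CUBIC)
cv2.imwrite('pics/c0.png',np.hstack([a,b]))
# cradle: dark blob on bright bench, top view
g=cv2.cvtColor(t,cv2.COLOR_BGR2GRAY)[175:230,235:315]
for th in (90,110,125):
    c,_=cv2.findContours((g<th).astype(np.uint8),cv2.RETR_EXTERNAL,cv2.CHAIN_APPROX_NONE)
    c=max(c,key=cv2.contourArea); r=cv2.minAreaRect(c); bx=cv2.boxPoints(r)+[235,175]
    P=np.array([onz('top',p,0.02) for p in bx])
    print(th,r,P.mean(0).round(4),np.linalg.norm(np.diff(P,axis=0),axis=1).round(4),P[:,:2].round(4).tolist())
```

```text
90 ((17.196630477905273, 18.185394287109375), (3.921992301940918, 19.397960662841797), 32.00538635253906) [0.5907 0.2544 0.02  ] [0.0623 0.0129 0.0622] [[0.5657, 0.2735], [0.6219, 0.2465], [0.6157, 0.2352], [0.5597, 0.2623]]
110 ((40.413352966308594, 27.950714111328125), (54.3020133972168, 22.498964309692383), 21.501432418823242) [0.5637 0.1781 0.02  ] [0.0729 0.1757 0.0719] [[0.5558, 0.2704], [0.6262, 0.2515], [0.5709, 0.0848], [0.502, 0.1056]]
125 ((40.41957092285156, 28.135391235351562), (55.66139221191406, 23.455453872680664), 21.250505447387695) [0.5632 0.178  0.02  ] [0.076  0.1801 0.075 ] [[0.554, 0.2728], [0.6275, 0.2534], [0.5715, 0.0822], [0.4997, 0.1036]]
```

View pics/c0.png

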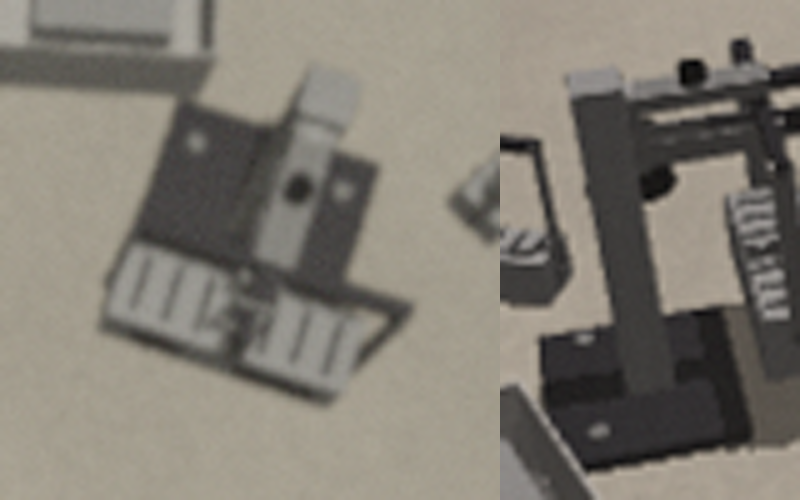

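Run:
```python
from h import *
c=lambda x,y:(350+x/5-.4,130+y/5-.4); sc=lambda x,y:(205+(x-500)/5-.4,145+y/5-.4)
pt=onz('top',c(331,95),.225); print('posttop',pt)
print('post 2view',two(ray('top',c(331,95)),ray('scene',sc(597,82))))
e1=onz('top',c(135,241),.193);e2=onz('top',c(409,306),.193); print('bar',e1,e2,np.linalg.norm(e1-e2))
u=(e1-e2)/np.linalg.norm(e1-e2); print('bar yaw of y axis from world y deg',np.degrees(np.arctan2(-u[0],u[1])))
# base back corners on table z~.02
m=(e1+e2)/2; d=pt-m; print('mid->post',d, np.hypot(*d[:2]),np.degrees(np.arctan2(d[1],d[0])))
st=manip.observe(); M=R.from_rotvec(st['orientation']).as_matrix(); print(M.round(3))
```

```text
posttop [ 0.6902364  -0.21652729  0.225     ]
post 2view (array([ 0.6888296, -0.2156947,  0.2236922]), np.float64(0.004074864511168894))
bar [ 0.61143512 -0.11753641  0.193     ] [ 0.58386593 -0.26727176  0.193     ] 0.1522522035615379
bar yaw of y axis from world y deg -10.432428923019526
mid->post [ 0.09258588 -0.0241232   0.032     ] 0.09567692582618129 -14.603701143788086
[[-0.919  0.395 -0.001]
 [ 0.395  0.919 -0.002]
 [-0.    -0.002 -1.   ]]
```

```bash
cat > go.py <<'E'
import sys
from h import *
x,y,z,a=map(float,sys.argv[1:5])   # target TCP, tool y angle deg
s=manip.observe(); M=R.from_rotvec(s['orientation']).as_matrix()
d=M.T@(np.array([x,y,z])-s['tcp_pos'])*100
t=np.degrees(np.arctan2(M[1,1],M[0,1]))-a
print('shift cm',d.round(2),'turn',round((t+180)%360-180,1),'F',s['force'].round(2),'t',s['time'])
E
python3 go.py .592 -.222 .33 -12
```

```text
shift cm [-63.15 -62.    -9.63] turn 78.8 F [-0.62  0.   -1.3 ] t 0.1
```

```bash
python3 -m handwheel '100 -4 -4 -2 10; 100 -8 -8 -4 20; 100 -12.2 -12 -6 30; 100 -16.4 -16 -8 40; 100 -20.6 -20 -9.6 50'; python3 go.py .592 -.222 .33 -12
```

```text
time: 0.72
tcp_pos: [0.3675, 0.3302, 0.3301]
orientation: [-1.881, -2.516, -0.001]
force: [0.6, -0.2, 0.3]
opening: 0.0871
finger_force: 0.0
shift cm [-59.32   5.93  -0.  ] turn 28.4 F [ 0.62 -0.24  0.32] t 0.725
```

```bash
python3 -m handwheel '100 -6 .6 0 6; 100 -12 1.2 0 12; 100 -18 1.8 0 18; 100 -24 2.4 0 24; 100 -30 3 0 28'; python3 go.py .592 -.222 .33 -12
```

```text
time: 1.35
tcp_pos: [0.4824, 0.0516, 0.3294]
orientation: [-2.431, -1.99, -0.001]
force: [1.4, 0.6, -0.2]
opening: 0.0869
finger_force: 0.0
shift cm [-24.66  16.15  -0.07] turn 0.6 F [ 1.38  0.6  -0.19] t 1.35
```

```bash
python3 -m handwheel '100 -5 3.2 0 0; 100 -10 6.5 0 0; 100 -15 9.8 0 0; 100 -20 13 0 0; 100 -24.4 16 0 0' && python3 -m handwheel '100 0 0 0 0; 100 0 0 0 0; 100 0 0 0 0; 100 0 0 0 0; 100 0 0 0 0'
python3 go.py .592 -.222 .33 -12
python3 - <<'E'
from h import *
s=manip.observe(); im=eyes.get_image('wrist'); cv2.imwrite('pics/w1.png',im); print(s['tcp_pos'],s['orientation'])
np.save('w1.npy',np.r_[s['tcp_pos'],s['orientation']])
E
```

```text
time: 1.98
tcp_pos: [0.5918, -0.2189, 0.3293]
orientation: [-2.429, -1.993, 0.0]
force: [0.4, 0.2, -1.1]
opening: 0.087
finger_force: 0.0
time: 2.6
tcp_pos: [0.5915, -0.2161, 0.33]
orientation: [2.427, 1.995, 0.002]
force: [-0.3, 0.7, -0.2]
opening: 0.0873
finger_force: 0.0
shift cm [-0.57  0.16 -0.  ] turn 0.8 F [-0.3   0.68 -0.22] t 2.6
[ 0.59153795 -0.2161261   0.32997496] [2.42700240e+00 1.99465856e+00 1.72674741e-03]
```

View pics/w1.png

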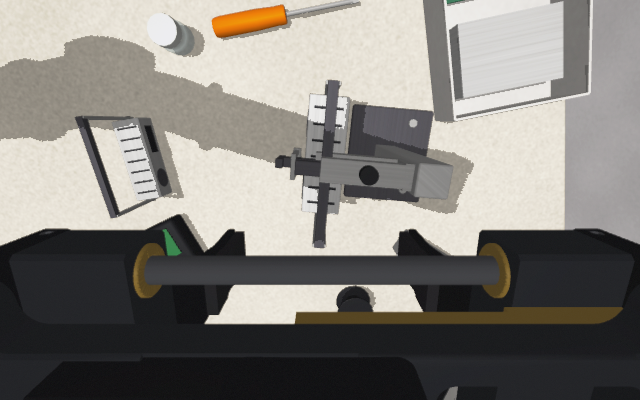

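The wrist view shows the bail bar running from (333,82) to (319,245), the hook arm from the post at (435,180) to its front at about (280,162), with the guard ending near x = 300 to 320. I'll zoom in.

Run:
```python
import cv2
i=cv2.imread('pics/w1.png'); cv2.imwrite('pics/w1c.png',cv2.resize(i[125:215,265:385],None,fx=6,fy=6,interpolation=cv2.INTER_CUBIC))
```

```text
(no output)
```

View pics/w1c.png

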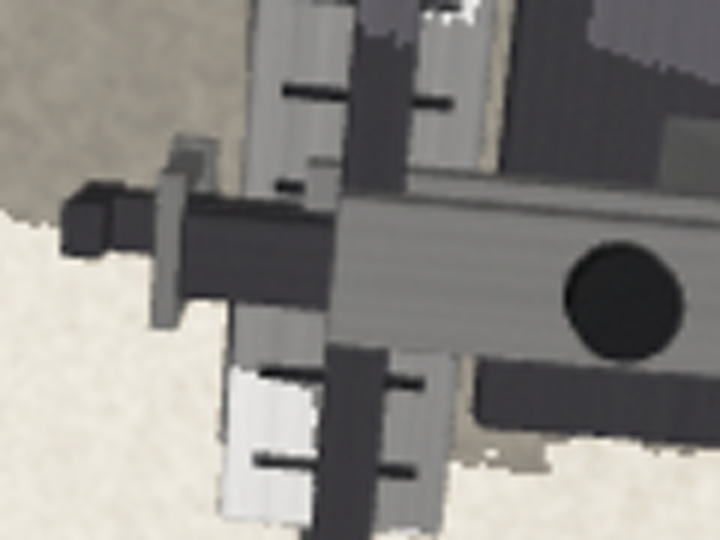

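The crop shows the bail bar crossing under the guard at crop x about 345–405. The dark jaw tip reaches left to about crop x 180, where the keeper's cross-strap is (150–185), and the nose block is at 62–110. I'll turn these into metres.

Run:
```python
from h import *
w=np.load('w1.npy'); st=dict(tcp_pos=w[:3],orientation=w[3:])
c=lambda x,y:(265+x/6-.4,125+y/6-.4)
W=lambda p,z:onz('wrist',p,z,st)
e1,e2=W((333,82),.197),W((319,245),.197); L=np.linalg.norm(e1-e2); u=(e1-e2)/L; mid=(e1+e2)/2
ang=np.degrees(np.arctan2(u[1],u[0]))-90; print('bar',mid,L,'hook yaw',ang)
g1,g2=W(c(330,345),.225),W(c(715,374),.225); d=g2-g1; print('guard edge yaw',np.degrees(np.arctan2(d[1],d[0])))
b=(W(c(346,110),.197)+W(c(412,110),.197))/2; print('bar edge width',np.linalg.norm(W(c(346,110),.197)-W(c(412,110),.197)))
b2=(W(c(325,380),.197)+W(c(386,380),.197))/2
v=b-b2; print('bar yaw near', np.degrees(np.arctan2(v[1],v[0]))-90)
ps=[W(c(410,215),.225),W(c(340,270),.225)]
hy=np.radians(ang); X=np.array([np.cos(hy),np.sin(hy)]);Y=np.array([-X[1],X[0]])
for n,p,z in [('nose in',(109,225),.195),('nose out',(63,225),.195),('tip?',(183,250),.215),('strap',(153,250),.211),('strapR',(183,250),.211),('guard light edge',(332,270),.225),('hook axis',(500,280),.225),('bar ',(340+30,300),.197)]:
    q=W(c(*p),z)-mid; print(n,'x from bar',(X@q[:2]*1000).round(1),'y',(Y@q[:2]*1000).round(1))
```

```text
bar [ 0.60059286 -0.19065796  0.197     ] 0.15240189296151765 hook yaw -15.831525623350473
guard edge yaw -15.544200313736928
bar edge width 0.010020343192687712
bar yaw near -15.89786487718365
nose in x from bar -40.2 y 2.9
nose out x from bar -47.3 y 2.3
tip? x from bar -27.1 y 2.9
strap x from bar -31.8 y 2.0
strapR x from bar -27.4 y 2.3
guard light edge x from bar -5.4 y 3.3
hook axis x from bar 18.2 y 3.8
bar  x from bar 1.1 y -5.2
```

```bash
python3 go.py .5932 -.2167 .187 -15.8; python3 -m handwheel '100 0 .1 3 3.9; 100 0 .1 5 3.9; 100 0 .1 8 3.9; 100 0 .1 10.5 3.9; 100 0 .1 10.5 3.9'; python3 go.py .5932 -.2167 .187 -15.8
```

```text
shift cm [-1.000e-02  1.700e-01  1.429e+01] turn 4.6 F [ 0.06 -0.82  1.08] t 2.65
time: 3.28
tcp_pos: [0.5913, -0.2163, 0.2228]
orientation: [-2.492, -1.908, 0.003]
force: [-0.5, -0.9, 1.1]
opening: 0.0866
finger_force: 0.0
shift cm [0.01 0.2  3.58] turn 0.7 F [-0.5  -0.87  1.14] t 3.275
```

```bash
python3 -m handwheel '100 0 .2 1 .7; 100 0 .2 2 .7; 100 0 .2 3 .7; 100 0 .2 3.6 .7; 100 0 .2 3.6 .7'; python3 go.py .5932 -.2167 .187 -15.8
python3 - <<'E'
from h import *
im=eyes.get_image('wrist'); cv2.imwrite('pics/w2.png',im)
E
```

```text
time: 3.9
tcp_pos: [0.5941, -0.2176, 0.188]
orientation: [-2.506, -1.893, 0.001]
force: [-0.6, 0.4, -0.2]
opening: 0.0866
finger_force: 0.0
shift cm [ 0.06 -0.11  0.1 ] turn -0.1 F [-0.61  0.4  -0.23] t 3.9
```

View pics/w2.png

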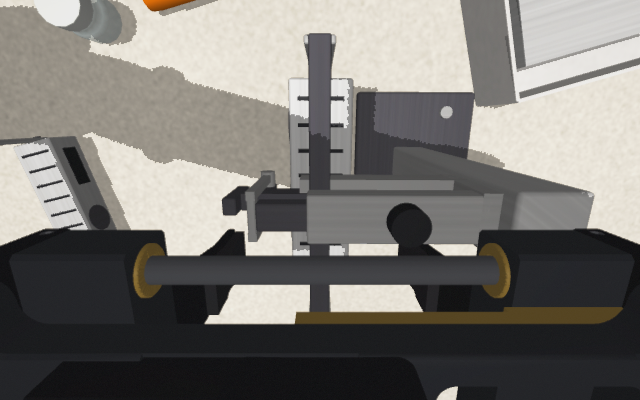

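The bar is centred between the fingers (bar at column 319, fingers at 225 and 410), and the hook lies clear above them in the picture. I'll close the gripper.

```bash
python3 -m handwheel '30 0 0 0 0; 15 0 0 0 0; 12 0 0 0 0; 5 0 0 0 0; 0 0 0 0 0' 60; python3 -m handwheel '0 0 0 0 0; 0 0 0 0 0; 0 0 0 0 0; 0 0 0 0 0; 0 0 0 0 0' 60;  python3 go.py .5932 -.2167 .187 -15.8
```

```text
time: 4.58
tcp_pos: [0.5944, -0.2177, 0.1886]
orientation: [-2.506, -1.894, -0.0]
force: [0.2, -0.2, 0.1]
opening: 0.0448
finger_force: 0.0
time: 5.2
tcp_pos: [0.5942, -0.2177, 0.1886]
orientation: [-2.506, -1.894, 0.0]
force: [-0.5, -0.1, 0.1]
opening: 0.0094
finger_force: 60.0
shift cm [ 0.07 -0.12  0.16] turn -0.1 F [-0.55 -0.15  0.13] t 5.2
```

```bash
cat > f.py <<'E'
from h import *
import time
s=manip.observe(); M=R.from_rotvec(s['orientation']).as_matrix()
print('tool force',(M.T@s['force']).round(2),'moment',(M.T@s['moment']).round(3),'tcp',s['tcp_pos'].round(4),s['opening'],s['time'])
E
python3 -m handwheel '0 0 0 -.1 0; 0 0 0 -.2 0; 0 0 0 -.25 0; 0 0 0 -.25 0; 0 0 0 -.25 0' >/dev/null; python3 f.py
python3 -m handwheel '0 0 -.3 0 0; 0 0 -.6 0 0; 0 0 -.9 0 0; 0 0 -1.2 0 0; 0 0 -1.5 0 0' >/dev/null;  python3 f.py
python3 -m handwheel '0 0 0 0 0; 0 0 -.3 0 0; 0 0 -.6 0 0; 0 0 -.8 0 0; 0 0 -1 0 0' >/dev/null;  python3 f.py
```

```text
tool force [ 0.73 -0.18  4.14] moment [ 0.019 -0.195 -0.015] tcp [ 0.5943 -0.2177  0.1909] 0.009362060248207361 5.825
tool force [-0.41  0.1   4.47] moment [ 0.006 -0.235 -0.035] tcp [ 0.5797 -0.2136  0.1911] 0.00917410979094205 6.45
tool force [-0.44  1.48  4.56] moment [-0.285 -0.215  0.086] tcp [ 0.5705 -0.211   0.1911] 0.009158595758698441 7.075
```

```bash
python3 -m handwheel '0 0 -.2 0 0; 0 0 -.4 0 0; 0 0 -.5 0 0; 0 0 -.6 0 0; 0 0 -.6 0 0' >/dev/null; python3 f.py
python3 -m handwheel '0 0 -.1 0 0; 0 0 -.15 0 0; 0 0 -.2 0 0; 0 0 -.2 0 0; 0 0 -.2 0 0' >/dev/null;  python3 f.py
```

```text
tool force [0.01 2.55 4.81] moment [-0.321 -0.226  0.023] tcp [ 0.5646 -0.2092  0.1911] 0.009149496498588438 7.7
tool force [0.57 1.46 3.92] moment [-0.359 -0.228  0.065] tcp [ 0.5626 -0.2087  0.1911] 0.009221410588182362 8.325
```

```bash
python3 -m handwheel '0 0 -.05 0 0; 0 0 -.1 0 0; 0 0 -.1 0 0; 0 0 -.1 0 0; 0 0 -.1 0 0' >/dev/null; python3 f.py
python3 - <<'E'
from h import *
s=manip.observe(); im=eyes.get_image('wrist'); np.save('w3.npy',np.r_[s['tcp_pos'],s['orientation']])
cv2.imwrite('pics/w3.png',cv2.resize(im[140:250,190:340],None,fx=5,fy=5,interpolation=cv2.INTER_CUBIC))
E
```

```text
tool force [-0.04  2.11  3.75] moment [-0.375 -0.133  0.084] tcp [ 0.5617 -0.2084  0.1911] 0.009591715415920717 8.95
```

View pics/w3.png

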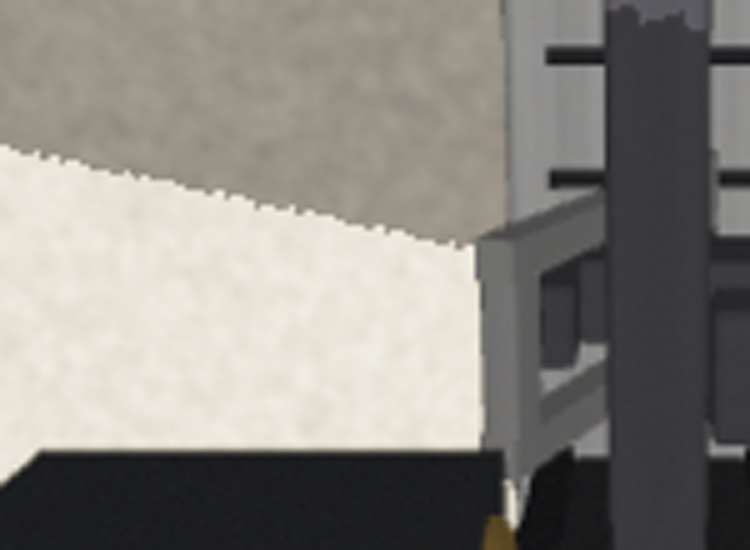

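The picture shows the bar (crop 608–710) with the keeper strap pushed outward to the left (475–605). The guard tip's edge, at crop 715, is only just beyond the bar's right edge, so the bar isn't at the nose yet. I'll creep on.

```bash
for i in 1; do python3 -m handwheel '0 0 -.05 0 0; 0 0 -.1 0 0; 0 0 -.1 0 0; 0 0 -.1 0 0; 0 0 -.1 0 0' >/dev/null; python3 f.py; python3 -m handwheel '0 0 -.05 0 0; 0 0 -.1 0 0; 0 0 -.1 0 0; 0 0 -.1 0 0; 0 0 -.1 0 0' >/dev/null; python3 f.py; done
```

```text
tool force [-0.45  1.86  4.36] moment [-0.413 -0.171  0.046] tcp [ 0.5607 -0.2082  0.1911] 0.009272595299141265 9.625
tool force [0.18 1.17 2.81] moment [-0.447 -0.233  0.062] tcp [ 0.5597 -0.2079  0.1911] 0.0093095748014049 10.25
```

```bash
python3 -m handwheel '0 0 -.05 0 0; 0 0 -.1 0 0; 0 0 -.1 0 0; 0 0 -.1 0 0; 0 0 -.1 0 0' >/dev/null; python3 f.py
python3 - <<'E'
from h import *
s=manip.observe(); im=eyes.get_image('wrist')
cv2.imwrite('pics/w4.png',cv2.resize(im[170:250,280:360],None,fx=7,fy=7,interpolation=cv2.INTER_CUBIC))
E
```

```text
tool force [-0.14  0.99  3.46] moment [-0.441 -0.18   0.089] tcp [ 0.5588 -0.2076  0.1911] 0.009215124517940177 10.875
```

View pics/w4.png

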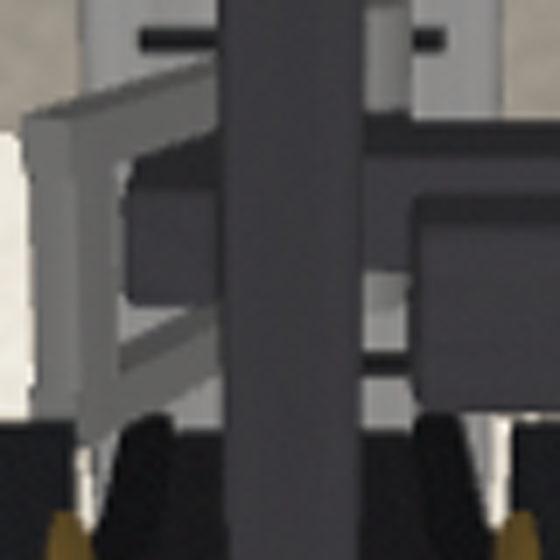

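The guard tip's edge is now at crop 412 and the bar's edge at 360, so the tip clears by about 2.3 mm. The bar is almost at the nose (125–220). I'll nudge it 0.5 mm and lift carefully.

```bash
python3 -m handwheel '0 0 -.03 0 0; 0 0 -.05 0 0; 0 0 -.05 0 0; 0 0 -.05 -.1 0; 0 0 -.05 -.2 0' >/dev/null; python3 f.py;  python3 -m handwheel '0 0 0 -.1 0; 0 0 0 -.2 0; 0 0 0 -.3 0; 0 0 0 -.3 0; 0 0 0 -.3 0' >/dev/null; python3 f.py
```

```text
tool force [-0.06  4.8   5.05] moment [-0.905 -0.273  0.074] tcp [ 0.5585 -0.2075  0.1931] 0.009705463815718034 11.55
tool force [0.63 5.19 4.17] moment [-1.007 -0.215  0.161] tcp [ 0.5584 -0.2075  0.1962] 0.009291794391381988 12.175
```

Contact with the nose shows as about 5 N, and the bar is already rising past the guard. I'll back off 0.5 mm and keep lifting.

```bash
python3 -m handwheel '0 0 .05 0 0; 0 0 .05 -.2 0; 0 0 .05 -.4 0; 0 0 .05 -.5 0; 0 0 .05 -.6 0' >/dev/null; python3 f.py;  python3 -m handwheel '0 0 0 -.2 0; 0 0 0 -.4 0; 0 0 0 -.6 0; 0 0 0 -.8 0; 0 0 0 -1 0' >/dev/null; python3 f.py
```

```text
tool force [-0.16  1.27  2.89] moment [-0.284 -0.235  0.059] tcp [ 0.5584 -0.2076  0.202 ] 0.009159584008172558 12.8
tool force [-0.5   0.57  3.92] moment [-0.145 -0.227  0.056] tcp [ 0.5587 -0.2076  0.2122] 0.009309156030793566 13.425
```

```bash
python3 -m handwheel '0 0 0 -.4 0; 0 0 0 -.8 0; 0 0 0 -1.2 0; 0 0 0 -1.6 0; 0 0 0 -2.1 0' >/dev/null; python3 f.py;  python3 -m handwheel '0 0 0 0 0; 0 0 -.5 0 0; 0 0 -1 0 0; 0 0 -1.5 0 0; 0 0 -2 0 0' >/dev/null; python3 f.py
```

```text
tool force [0.76 0.95 3.3 ] moment [ 0.019 -0.183 -0.053] tcp [ 0.5587 -0.2076  0.2333] 0.009276004838035439 14.05
tool force [-0.57 -0.4   3.98] moment [ 0.051 -0.208  0.052] tcp [ 0.5391 -0.202   0.233 ] 0.009386464562051047 14.675
```

```bash
python3 -m handwheel '0 0 -1 0 0; 0 0 -2 0 0; 0 0 -3 0 0; 0 0 -4 0 0; 0 0 -5 0 0' >/dev/null; python3 f.py;  python3 -m handwheel '0 0 -1 0 0; 0 0 -1 0 0; 0 0 -1 0 0; 0 0 -1 0 0; 0 0 -1 0 0' >/dev/null; python3 f.py
python3 - <<'E'
from h import *
a=eyes.get_image('scene')[120:280,180:420]; b=eyes.get_image('wrist')
cv2.imwrite('pics/s5.png',np.vstack([cv2.resize(a,(450,300)),cv2.resize(b,(450,281))]))
E
```

```text
tool force [0.29 0.59 3.32] moment [ 0.047 -0.201  0.019] tcp [ 0.4907 -0.1883  0.2331] 0.009301405680365847 15.3
tool force [-1.14  0.41  3.72] moment [ 0.024 -0.195 -0.034] tcp [ 0.482  -0.1859  0.233 ] 0.00937708928899741 15.925
```

View pics/s5.png

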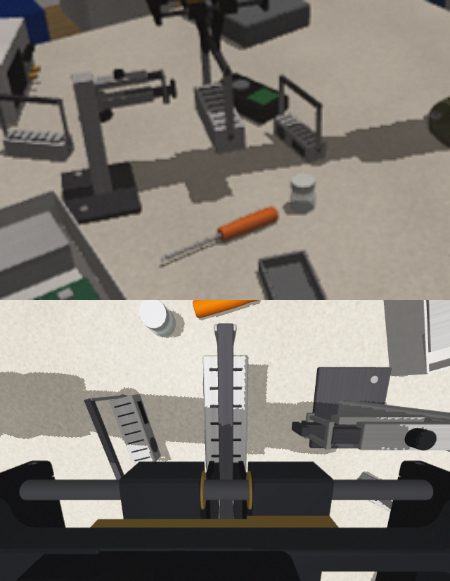

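The scene shows the module hanging clear of the hook, upright, with the keeper shut. In the wrist view the bar is straight in the grip. I'll carry it over the cradle.

```bash
python3 go.py .555 .1518 .25 -18.35;  python3 -m handwheel '0 1 0 -.8 0; 0 4 0 -1.7 0; 0 8 -.3 -1.7 .5; 0 12 -.6 -1.7 1; 0 16 -1 -1.7 1.5' >/dev/null; python3 f.py; python3 go.py .555 .1518 .25 -18.35
```

```text
shift cm [34.48 -2.19 -1.71] turn 2.5 F [ 0.31  0.51 -3.16] t 16.025
tool force [-0.23  1.18  2.89] moment [-0.075 -0.209  0.052] tcp [ 0.5163 -0.0269  0.2507] 0.009677659405691229 16.65
shift cm [18.21 -1.63  0.09] turn 1.0 F [ 1.07 -0.57 -2.89] t 16.65
```

```bash
python3 -m handwheel '0 4 -.4 0 .5; 0 8 -.8 0 1; 0 12 -1.2 0 1; 0 15.5 -1.5 0 1; 0 18 -1.6 0 1' >/dev/null;python3 -m handwheel '0 0 0 0 0; 0 0 0 0 0; 0 0 0 0 0; 0 0 0 0 0; 0 0 0 0 0' >/dev/null; python3 f.py; python3 go.py .555 .1518 .25 -18.35
python3 - <<'E'
from h import *
s=manip.observe(); im=eyes.get_image('wrist'); np.save('w6.npy',np.r_[s['tcp_pos'],s['orientation']])
cv2.imwrite('pics/w6.png',im)
cv2.imwrite('pics/w6c.png',cv2.resize(im[20:250,200:440],None,fx=2.5,fy=2.5,interpolation=cv2.INTER_CUBIC))
cv2.imwrite('pics/t6.png',eyes.get_image('top')); cv2.imwrite('pics/s6.png',eyes.get_image('scene'))
E
```

```text
tool force [-0.71  0.15  4.19] moment [ 0.108 -0.173 -0.002] tcp [0.5543 0.147  0.2502] 0.009197023336147582 17.9
shift cm [ 0.48 -0.09  0.02] turn -0.0 F [-0.08 -0.72 -4.19] t 17.9
```

View pics/w6c.png

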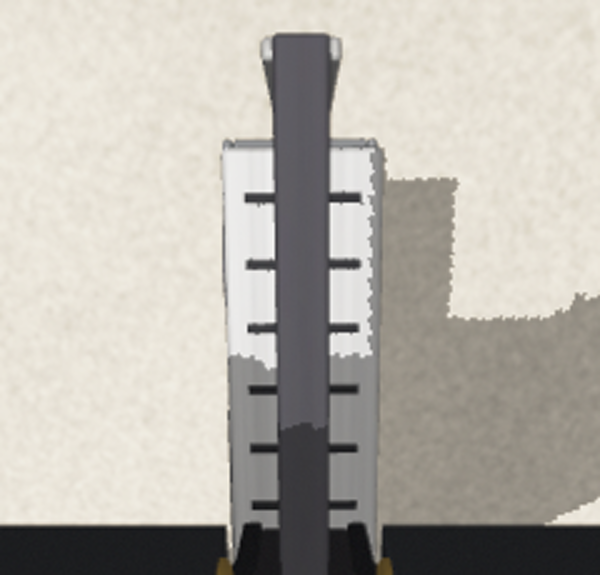

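The wrist view shows the module held straight, but it hides the cradle completely. I've used all my pictures, so I'll shift sideways and measure the cradle by colour mask, numbers only.

```bash
python3 -m handwheel '0 0 -2 0 0; 0 .2 -4 0 0; 0 .4 -6 0 0; 0 .5 -8 0 0; 0 .5 -9 0 0' >/dev/null;python3 -m handwheel '0 0 0 0 0; 0 0 0 0 0; 0 0 0 0 0; 0 0 0 0 0; 0 0 0 0 0' >/dev/null; python3 f.py
cat > cr.py <<'E'
from h import *
import sys
if len(sys.argv)<2:
    s=manip.observe(); im=eyes.get_image('wrist'); np.save('w7.npy',np.r_[s['tcp_pos'],s['orientation']]); cv2.imwrite('pics/w7.png',im)
    cv2.imwrite('pics/t7.png',eyes.get_image('top'))
w=np.load('w7.npy'); st=dict(tcp_pos=w[:3],orientation=w[3:])
im=cv2.imread('pics/w7.png'); g=cv2.cvtColor(im,cv2.COLOR_BGR2GRAY)
print(g[10:240:12,330:520:10])
E
python3 cr.py
```

```text
tool force [-0.66  0.07  2.84] moment [ 0.067 -0.201  0.   ] tcp [0.4706 0.1804 0.25  ] 0.009121122303606115 19.3
[[228 222 224 220 224 221 227 220 226 222 223 230 223 222 226 226 225 226
  228]
 [226 228 227 224 221 222 226 221 220 218 220 223 230 222 220 223 220 225
  222]
 [ 91 225 229 225 221 225 221 226 229 224 229 226 219 222 230 225 228 222
  220]
 [ 81 228 227 231 221 223 227 226 228 223 225 225 224 227 230 228 226 230
  226]
 [ 81 228 224 224 228 226 225 222 227 223 227 227 228 226 224 227 226 224
  222]
 [ 82 226 228 220 220 222 227 223 227 229 225 230 231 228 228 227 227 227
  226]
 [ 82 232 145 224 118 145 145 146 144 144 226 224 229 225 226 224 230 229
  227]
 [ 82 231 145 142  83 105 151 149 148  70 225 226 220 228 225 225 227 222
  228]
 [ 81 231 144 144  85 113 151 149 149  70 229 225 223 226 221 228 222 217
  228]
 [ 81 230 143 147  95 106 150 149 149  71 227 226 222 224 223 222 229 223
  228]
 [ 80 229 139 145  95 106 150 149 149  79 226 225 161 227 227 227 226 219
  228]
 [ 80 228 137 146  95 152 150 149 148  92 145 141 145 149 226 223 227 223
  223]
 [ 80 220 133 148  95  94  94  95  94  86 147 141 148 143 143 227 229 221
  222]
 [ 79 142 131 148  95  94  95  94  94  93 151 146 149 144 144 139 226 222
  224]
 [ 78 134 128 143  94  95  94  94  94  93 146 148 138 145 144 149 144 228
  223]
 [ 77 138 131 146  94  94  94  94  94 122 143 149 143 142 145 146 229 229
  231]
 [ 58 138 127 138  95  94  93  94  94 149 151 150 148 146 155 228 229 229
  231]
 [ 57 137 121 122  95  94  95  94  91 149 145 147 144 224 219 224 222 226
  226]
 [ 57 136 119 150 147 148 153 150 148 146 139 228 221 218 225 226 229 230
  229]
 [ 54  20 121  29  28  27  29  30  30  30  30  29  29 226 223 229 230 228
  229]]
```

```bash
cat > cr2.py <<'E'
from h import *
w=np.load('w7.npy'); st=dict(tcp_pos=w[:3],orientation=w[3:])
im=cv2.GaussianBlur(cv2.imread('pics/w7.png'),(3,3),0).astype(int)
for p in [(385,50),(450,180),(352,110),(361,150),(400,110),(400,180),(372,110),(420,110)]: print(p,im[p[1],p[0]],end=' ')
t=im[:,:,2]-im[:,:,0]
m=((t<8)&(im.max(2)<190)).astype(np.uint8); m[:,:356]=0; m[229:]=0; m[:60]=0; m[:,450:]=0
m=cv2.morphologyEx(m,cv2.MORPH_OPEN,np.ones((3,3)))
c,_=cv2.findContours(m,cv2.RETR_EXTERNAL,cv2.CHAIN_APPROX_NONE); c=max(c,key=cv2.contourArea)
print('\nbox',cv2.boundingRect(c),cv2.minAreaRect(c),cv2.contourArea(c))
for r in range(84,228,12):
    q=np.flatnonzero(m[r]); print(r,q.min() if len(q) else None,q.max() if len(q) else None,end=' | ')
for k in range(370,424,10):
    q=np.flatnonzero(m[:,k]); print('col',k,q.min(),q.max(),end=' | ')
E
python3 cr2.py
```

```text
(385, 50) [215 226 231] (450, 180) [130 141 147] (352, 110) [124 128 131] (361, 150) [122 131 136] (400, 110) [152 149 148] (400, 180) [96 94 93] (372, 110) [97 95 95] (420, 110) [73 71 71] 
box (361, 81, 67, 142) ((393.6588439941406, 151.46469116210938), (63.68846893310547, 142.63482666015625), 1.5074357986450195) 8442.5
84 364 427 | 96 364 426 | 108 363 426 | 120 363 425 | 132 363 424 | 144 362 423 | 156 362 422 | 168 362 421 | 180 362 420 | 192 361 419 | 204 361 418 | 216 361 417 | col 370 81 222 | col 380 81 222 | col 390 81 222 | col 400 81 222 | col 410 81 222 | col 420 81 189 |
```

Clean mask. Now I'll convert it, taking the rim at 24 mm for the right, far and near edges and the left edge at the base, and work out where the module sits relative to the tool.

```bash
cat >> cr2.py <<'E'
print()
M=R.from_rotvec(st['orientation']).as_matrix()
T=lambda p,z:(M.T@(onz('wrist',p,z,st)-st['tcp_pos']))*1000   # tool mm
rr=np.arange(90,185,3)
Rt=np.array([T((np.flatnonzero(m[r]).max()+.5,r),.024) for r in rr]); Lf=np.array([T((np.flatnonzero(m[r]).min()-.5,r),.0) for r in rr]); 
pr=np.polyfit(Rt[:,0],Rt[:,1],1); pl=np.polyfit(Lf[:,0],Lf[:,1],1)
F=np.array([T((k,80.5),.024) for k in range(370,420,5)]); N=np.array([T((k,222.5),.024) for k in range(370,415,5)])
print('far x',F[:,0].mean(),'near x',N[:,0].mean(),'len',F[:,0].mean()-N[:,0].mean())
xc=(F[:,0].mean()+N[:,0].mean())/2; yr,yl=np.polyval(pr,xc),np.polyval(pl,xc)
print('right',yr,'left',yl,'width',yr-yl,'slopes deg',np.degrees(np.arctan([pr[0],pl[0]])))
yc=(yr+yl)/2; print('centre tool mm',xc,yc,'world',(M@np.array([xc,yc,0])/1000+st['tcp_pos'])[:2])
a=np.degrees(np.arctan(pr[0]));print('tool y angle now',np.degrees(np.arctan2(M[1,1],M[0,1])))
# bail far end (bar top at tcp+8.4mm) and box top end
g=cv2.cvtColor(cv2.imread('pics/w7.png'),cv2.COLOR_BGR2GRAY)
print(g[25:45,321], g[60:90:1,310],g[60:90,332]); 
print(g[33:45:3,295:350])
E
python3 cr2.py | tail -n +4
```

```text
far x 114.87870350263054 near x -57.198455362142845 len 172.0771588647734
right 123.72698350321947 left 52.49676983969786 width 71.23021366352161 slopes deg [-0.67326927 -0.52433167]
centre tool mm 28.84012407024385 88.11187667145867 world [0.56332221 0.18002734]
tool y angle now -18.365334546467857
[229 229 228 227 227 227 228 228 137  84  92  93  92  92  92  91  92  92
  92  92] [85 85 84 83 84 83 83 83 83 82 83 82 82 81 81 81 81 80 80 81 79 80 82 82
 82 81 82 82 81 81] [100 102 117 139 168 199 200 198 196 194 194 194 193 192 190 189 189 192
 161 159 178 197 199 200 200 200 199 199 198 198]
[[227 227 227 227 228 230 231 230 228 228 228 228 228 228 221 154 130 130
  133 135 138 138 138 136 136 137 137 136 137 138 139 137 135 134 136 163
  199 225 225 225 225 227 227 227 225 223 226 226 226 226 223 222 222 225
  227]
 [225 224 225 226 226 228 230 230 227 202 180 193 187 147  75  87  94  94
   95  93  94  93  93  92  93  92  93  92  92  93  93  94  93  92  90  82
   89 160 194 189 164 188 226 225 225 226 227 228 229 229 229 230 230 229
  226]
 [226 224 225 229 230 232 232 231 225 171 188 210 210 192  74  87  95  94
   95  93  94  93  93  92  92  92  92  93  92  92  93  93  93  91  90  82
   75 123 202 200 165 166 228 226 224 224 226 227 227 227 228 229 229 228
  226]
 [227 226 226 227 229 230 230 231 225 163 179 199 200 189  74  87  96  94
   94  94  93  93  93  92  92  92  92  93  92  92  93  93  93  92  90  82
   76 111 141 182 159 158 230 228 228 229 228 227 226 226 228 228 228 228
  228]]
```

```bash
python3 - <<'E'
from h import *
w=np.load('w7.npy'); st=dict(tcp_pos=w[:3],orientation=w[3:]); M=R.from_rotvec(w[3:]).as_matrix()
T=lambda p,z:(M.T@(onz('wrist',p,z,st)-st['tcp_pos']))*1000
z=w[2]+.0084
print('bar far end',T((320.5,32.9),z),'edges',T((309,40),z)[1],T((331.7,40),z)[1])
# z of far end if far end is at 27.7+79
for d in (-.004,0,.004): print(d,T((320.5,32.9),z+d)[0])
im=cv2.imread('pics/w7.png'); g=cv2.cvtColor(im,cv2.COLOR_BGR2GRAY)
print(g[110:112,270:370:1])
E
python3 go.py .5548 .1527 .25 -18
```

```text
bar far end [105.64456497  -0.58933144  -8.41347086] edges -5.436070640602522 4.129429064684396
-0.004 106.6455443225733
0 105.64456496539823
0.004 104.64358560822312
[[226 228 230 230 229 229 228 228 228 228 228 228 229 229 229 228 228 230
  226 124 212 232 235 235 235 233 233 233 233 231 227 228 229 230 230 229
  231 235 235 228  76  87  95  93  93  93  92  92  91  91  90  90  90  91
   91  91  92  94  92  89  82 118 230 228 226 225 224 226 229 231 231 227
  226 226 227 227 228 228 223 145 144 131 118 146 146 148 150 152 151 150
  148 146 140  96  65  61  80  92  91  85]
 [226 228 230 230 229 226 226 227 229 229 230 229 228 227 227 226 228 229
  224 117 211 231 235 235 235 234 233 233 232 231 227 227 229 230 229 229
  231 235 235 227  75  87  95  94  94  92  92  92  92  91  90  91  90  91
   91  91  92  93  92  89  81 117 230 228 226 225 224 226 229 231 231 227
  226 226 227 227 227 228 223 144 144 131 118 145 143 144 148 152 153 152
  151 149 142  96  65  61  81  93  91  90]]
shift cm [0.02 8.88 0.  ] turn -0.4 F [-0.36  0.05 -4.33] t 19.4
```

```bash
python3 -m handwheel '0 0 2 0 -.6; 0 .1 4.5 0 -.6; 0 .15 7 0 -.6; 0 .15 8.5 0 -.6; 0 .15 8.9 0 -.6' >/dev/null; python3 -m handwheel '0 0 0 1.5 0; 0 0 0 3 0; 0 0 0 4.5 0; 0 0 0 6 0; 0 0 0 7 0' >/dev/null; python3 -m handwheel '0 0 0 .2 0; 0 0 0 .4 0; 0 0 0 .5 0; 0 0 0 .5 0; 0 0 0 .5 0' >/dev/null; python3 f.py; python3 go.py .5548 .1527 .1486 -18
```

```text
tool force [ 0.06 -0.07  3.01] moment [ 0.044 -0.166 -0.009] tcp [0.5556 0.154  0.1754] 0.009195454923371892 21.275
shift cm [-0.15 -0.03  2.68] turn 0.3 F [-0.04  0.08 -3.01] t 21.275
```

```bash
python3 -m handwheel '0 0 0 .25 0; 0 0 0 .5 0; 0 0 0 .75 0; 0 0 0 1 0; 0 0 0 1.1 0' >/dev/null; python3 f.py; python3 -m handwheel '0 0 0 .2 0; 0 0 0 .4 0; 0 0 0 .6 0; 0 0 0 .7 0; 0 0 0 .7 0' >/dev/null;  python3 f.py
```

```text
tool force [-0.4   0.33  4.53] moment [ 0.035 -0.181  0.046] tcp [0.5553 0.1539 0.1638] 0.009446506770206182 21.9
tool force [0.14 0.38 3.28] moment [ 0.103 -0.174 -0.003] tcp [0.5553 0.1539 0.157 ] 0.009343489060569967 22.525
```

No contact with the underside well below the rim, so it has gone into the cradle. I'll ease it down to the floor.

```bash
python3 -m handwheel '0 0 0 .15 0; 0 0 0 .3 0; 0 0 0 .45 0; 0 0 0 .6 0; 0 0 0 .65 0' >/dev/null; python3 f.py; python3 -m handwheel '0 0 0 .05 0; 0 0 0 .1 0; 0 0 0 .1 0; 0 0 0 .15 0; 0 0 0 .15 0' >/dev/null;  python3 f.py
```

```text
tool force [ 0.67 -0.39  3.19] moment [ 0.073 -0.212 -0.043] tcp [0.5553 0.1539 0.1504] 0.009652014460722504 23.15
tool force [0.66 0.41 3.22] moment [-0.021 -0.184  0.001] tcp [0.5554 0.1539 0.1491] 0.00955693177561334 23.775
```

```bash
python3 -m handwheel '0 0 0 .03 0; 0 0 0 .06 0; 0 0 0 .08 0; 0 0 0 .08 0; 0 0 0 .08 0' >/dev/null; python3 f.py; python3 -m handwheel '0 0 0 .03 0; 0 0 0 .06 0; 0 0 0 .08 0; 0 0 0 .08 0; 0 0 0 .08 0' >/dev/null;  python3 f.py
```

```text
tool force [-2.67 -1.4  -1.79] moment [ 0.265 -0.831  0.03 ] tcp [0.5556 0.1535 0.1487] 0.009471883531758435 24.4
tool force [-4.32 -1.75 -7.41] moment [ 0.561 -1.171 -0.048] tcp [0.5558 0.1534 0.1487] 0.009323217045351575 25.025
```

It's on the floor at the expected height (0.1487). I'll relieve the press, soften the grip, then open.

```bash
python3 -m handwheel '0 0 0 -.04 0; 0 0 0 -.08 0; 0 0 0 -.08 0; 0 0 0 -.08 0; 0 0 0 -.08 0' 10 >/dev/null; python3 f.py; python3 -m handwheel '14 0 0 0 0; 18 0 0 0 0; 24 0 0 0 0; 35 0 0 0 0; 60 0 0 0 0' 5 >/dev/null;  python3 f.py; python3 -m handwheel '80 0 0 0 0; 80 0 0 0 0; 80 0 0 0 0; 80 0 0 0 0; 80 0 0 0 0'
```

```text
tool force [-3.45 -0.79 -5.66] moment [ 0.328 -0.977 -0.097] tcp [0.5556 0.1538 0.1486] 0.009805363990211508 25.65
tool force [-0.43  0.17 -0.34] moment [ 0.051 -0.121 -0.02 ] tcp [0.5554 0.1541 0.1482] 0.03332618793386767 26.275
time: 26.9
tcp_pos: [0.5554, 0.1539, 0.1483]
orientation: [-2.538, -1.852, -0.0]
force: [0.5, -1.0, -0.5]
opening: 0.0688
finger_force: 0.0
```

Released, with no load left. Now I'll rise straight up and check the result numerically.

```bash
python3 -m handwheel '80 0 0 -1 0; 80 0 0 -3 0; 80 0 0 -6 0; 80 0 0 -9 0; 80 0 0 -12 0' >/dev/null; python3 -m handwheel '80 0 0 0 0; 80 0 0 0 0; 80 0 0 0 0; 80 0 0 0 0; 80 0 0 0 0' >/dev/null; python3 f.py
python3 - <<'E'
from h import *
s=manip.observe(); im=eyes.get_image('wrist'); cv2.imwrite('pics/w8.png',im); M=R.from_rotvec(s['orientation']).as_matrix()
T=lambda p,z:(M.T@(onz('wrist',p,z,s)-s['tcp_pos']))*1000
g=cv2.cvtColor(cv2.GaussianBlur(im,(3,3),0),cv2.COLOR_BGR2GRAY)
# bar: dark vertical strip near centre; edges per row, at bar-top height .157
for r in range(60,215,18):
    row=g[r,295:350].astype(int); d=np.diff(row); a,b=d.argmin()+295.5,d.argmax()+295.5
    print(r,a,b,T((a,r),.157)[:2].round(1),T((b,r),.157)[1].round(1))
col=g[20:110,321].astype(int); k=np.diff(col).argmin()+20.5; print('far end',k,T((321,k),.157))
t=im[:,:,2].astype(int)-im[:,:,0]; m=((t<8)&(im.max(2)<190)).astype(np.uint8)
for r in range(90,215,20):
    q=np.flatnonzero(m[r,230:410])+230; print(r,q.min(),q.max(),T((q.min(),r),.024)[:2].round(1),T((q.max(),r),.024)[1].round(1))
E
```

```text
tool force [ 0.22  0.23 -0.74] moment [ 0.07  -0.093  0.029] tcp [0.5552 0.1539 0.2678] 0.06976213746798912 28.15
60 306.5 330.5 [116.2 -11.8] 7.0
78 314.5 327.5 [103.   -5.6] 4.8
96 314.5 299.5 [89.4 -5.7] -17.8
114 314.5 327.5 [75.4 -5.8] 4.9
132 315.5 300.5 [61. -5.] -17.5
150 314.5 300.5 [46.2 -5.9] -17.7
168 315.5 301.5 [30.9 -5.1] -17.1
186 315.5 301.5 [15.1 -5.2] -17.4
204 313.5 301.5 [-1.1 -7. ] -17.7
far end 73.5 [106.33945885  -0.42769428 110.73043843]
90 293 351 [106.1 -34.5] 35.9
110 293 350 [ 82.9 -35. ] 35.3
130 294 350 [ 58.8 -34.3] 35.9
150 294 349 [ 34.  -34.9] 35.2
170 295 349 [  8.4 -34.2] 35.8
190 295 348 [-18.2 -34.7] 35.1
210 295 347 [-45.6 -35.3] 34.4
```

The bar sits central to the cradle within about 1 mm, and both its apparent width and the landing height match an upright module flat on the floor. Handing in.

```bash
python3 -c "
from station import manip
print(manip.sign_off())"
```

```text
the job is handed in; nothing more can be done
None
```

I lifted the module out through the sprung keeper, stood it in the cradle (central to about 1 mm by the wrist camera), let go and handed the job in; no verdict came back.

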